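# Gauge a spice jar in the tapered slot

### The arm

A 7-joint arm with a two-finger parallel gripper is mounted at the origin on a cart in front of the work surface, level with it; the furniture and walls round the work are solid. World frame = base frame: x ahead of the robot, y to its left, z up, the work surface at z = 0. Lengths are in m, angles in rad, forces in N, time in s.
With the tool pointing down it reaches from about 0.4 to 0.85 m from the base axis. Payload 10.4 kg.
Tool frame: the origin (TCP) lies on the centre line of the jaws, within the pads' length; the fingertips stand 11 mm ahead of it and the grasp point (between the pads) lies 8 mm behind it (tip_reach is the distance from the TCP to the fingertips, in m); z points along the fingers, y is the line along which they close (so a half turn about z gives the same grasp; the last joint's range is limited). The gripper opens to 85 mm and grips with 20 to 120 N. Pads are 22 mm wide; open, the fingers measure 114 mm over their backs; the gripper's body (76 mm by 85 mm) begins 54 mm behind the grasp point. The pads swing forward as they close: fully open they stand 13 mm farther back than shut.
Start: joints at [-1.305, 0.332, -0.065, 1.46, 0.022, 1.35, -0.088], TCP at [0.178, 0.599, 0.242] pointing down, gripper open.
Joint ranges: [-2.6, 2.6], [-0.5, 2.12], [-1.47, 1.34], [0.16, 2.42], [-1.27, 4.41], [0.06, 2.06], [-2.6, 2.6]. Speed limits (rad/s): [2.22, 2.22, 2.79, 2.79, 3.14, 3.14, 3.14].

### API

Orientations are given as a unit quaternion [x, y, z, w].
In Python, from workcell import get_obs, camera, hand_in, tip_reach gives the robot as it stands. The module is installed in compiled form; this text tells all that it offers.
- The arm moves only by the tool move_arm, never from a script. Its argument "plan" is a list of rows, each an object with "delta_pos": the shift along the tool's x, y, z in normalised numbers (1 is 50 cm), a list of three; "turn": the turn, a rotation vector about the tool's x, y, z in fractions of the full range, 1 being 2 rad, a list of three; "fingers": the closure, from 0 (fully open) to 1 (shut). A call has 1 to 12 rows; each row is the pose to reach, as a shift and turn from the pose commanded when the call began, along the tool's axes at that moment; what a row does not reach only later rows make up. A row lasts 1/8 s, in which the tool goes at most 62.5 mm and 10.7 degrees, less where a joint would pass 70% of its speed; a pose out of reach is approached as far as the arm can. A call with a gripper value outside its range is refused whole. The fingers move at their own pace and stop on an object; "force" is the grip in N (left out, the last holds). Time passes only in rows, so rows that repeat a pose let the fingers close. It gives the time, the measured TCP pose, the force, the opening and the grip force at its end, in the units of the state.
- get_obs(): the state, without advancing time (a new reading comes with each control period).
- camera(name): name is "scene" or "top" or "wrist"; returns a dict with "color" (420x560x3 uint8, red, green, blue), "range_z" (420x560 float32, m along the optical axis (not along the pixel's ray), 0 where there is no reading), "fx", "fy", "cx", "cy" (pixels), "R" (3x3) and "t" (3): a world point X has camera coordinates R X + t; the wrist camera has in their place "tool_from_camera" (4x4, takes a point from camera to tool coordinates, whose origin is the TCP and whose axes are the flange's). Camera axes: x right, y down, z forward; pixel columns grow to the right and rows downward; lengths in m; the calibration is good to about 2 mm. A picture is of the moment at which its call begins: read the wrist's pose just before it.
- hand_in(): hands the job in; it is judged then, once.
The state is a dict: "clock": time; "joint_pos": joint angles; "joint_velocities": joint speeds; "tau": joint torques, N m; "position": TCP position; "ee_rot": TCP orientation; "ft_force": force on the tool from outside, world axes, zero at the start; "torque": the same for the moment, N m; "grip_width": opening from 0.0 (shut) to 1.0 (fully open); "grasp_force": force on a finger pad.
Only numpy, scipy, OpenCV 4.12 (cv2) and the standard library are available. Lean on these libraries where they do the work, as an engineer would, in place of code of your own. Each camera call takes 0.05 s, during which the arm holds its last target. There are 200 camera calls.

### The job

Take the width of the spice jar with the wooden size gauge: stand the jar on the worktop in the wide end of the gauge's tapered slot and slide it along the slot, pushing the pointer ahead of it, until it wedges snugly between both fences. Do not force it. Then take the jar out and stand it back on the open worktop clear of the gauge, leaving the pointer where the jar pushed it, so that it shows where the jar stopped; leave the other things where they are.

Things in the scene. Friction and masses are not known exactly. Their poses are not given: they have to be found in the camera images.
- spice_jar: upright glass spice jar with a green screw cap, the only one on the worktop; round, glass 46 mm across, cap 45 mm across from 86 mm up to the top at 106 mm, about 0.11 kg. Origin at the centre of its underside, z up its axis.
- gauge: wooden size gauge screwed to the worktop: two wooden rails 335 mm long, 26 mm high, inner faces 47 mm either side of the middle line, open at the wide end; a bridge 38 mm high crosses at x = 68 to 80 mm. Origin on the worktop on the middle line; +x runs along the slot from the wide end (x = -150 mm, robot's left) to the scale end (x = 185 mm, robot's right), y across, z up.
- slot_start (a point): point on the worktop on the middle line, gauge x = -80 mm, in the wide end: a jar standing here has about 5 mm or more to each fence. The slot has no floor of its own. Its fences are two aluminium bars 150 mm long, 18 to 32 mm above the worktop (clamp knobs to 36 mm), symmetric about the middle line, 68 mm apart at the wide end, closing by 0.20 mm per mm of travel to 38 mm.
- slot_middle (a point): point on the worktop on the middle line, gauge x = -16 mm. The fence pair is clamped anywhere within 30 mm along the gauge, so the jar wedges with its centre up to 18 mm before or after this point: feel for it. It is wedged when a push of 8 to 12 N along the slot moves it no further and both fences press on it; over 35 N of contact force in all is forcing; pull it back or lift it to free it.
- pointer (a joint): travel of the pointer along the gauge's +x: 0 = nearest the wide end (nose at gauge x = -35 mm), 72 mm = furthest. The jar pushes it; it takes about 1 N and stays where it is left. It starts 0 to 14 mm along.
- pointer_nose (a point): centre of the flat face of the pointer's round nose (20 mm across), in the slot on the middle line, 25 mm above the worktop, facing the wide end. A steel rod behind it runs through the bridge to a black index block 34 mm high above the scale. The jar touches it when its axis is 23 mm away.
- timer: bystander, to be left alone: egg timer, red below and cream above, 60 mm wide, 57 mm high, standing at the front right; origin at the centre of its underside.
- blue_mug: bystander, to be left alone: blue and white mug, 78 mm wide (112 with handle), 92 mm high, behind the gauge; origin at the centre of its underside.
- small_cup: bystander, to be left alone: small white cup with a handle, 62 mm wide, 50 mm high, behind the gauge; origin at the centre of its underside.
- mill: bystander, to be left alone: small grey mill, 44 mm wide, 90 mm high, behind the gauge; origin at the centre of its underside.
- opener: bystander, to be left alone: steel bottle opener lying flat, 34 x 110 x 8 mm, behind the jar; origin at the centre of its underside.
- candle: bystander, to be left alone: tea light, 38 mm wide, 15 mm high, behind the jar; origin at the centre of its underside.
Things that resemble listed ones, but are neither listed nor needed, are in the scene too. What is shaped like the spice_jar but yellow is not meant.

How it is judged:
By the outcome, as a careful person would: the job done as asked, in the order asked, and still so for the second after the job is handed in, with the robot touching nothing.
It also fails if it takes over 51 s, if anything falls off the work surface, if the arm or the gripper's body presses on something with over 40 N, if the wrist force passes 120 N, or if a joint passes its speed limit or range.

## Working session

There is one attempt and no reset: what is moved stays moved. The work goes in short steps, Python scripts to look and compute and a tool call to move; the robot and the scene stay as the last step left them, time stands still between calls to the robot, and variables do not carry over. Pictures are saved under pics/ and viewed, at most 10 in all, crops included, and the job is handed in when it is done.

Besides the shell and the picture viewer there is one more tool, called after ">>>" by a JSON object that holds its "op" and its "data". move_arm: Moves the arm, as the interface text tells. Its arguments: {"type":"object","properties":{"plan":{"type":"array","items":{"type":"object","properties":{"delta_pos":{"type":"array","items":{"type":"number"}},"turn":{"type":"array","items":{"type":"number"}},"fingers":{"type":"number"}}}},"force":{"type":"number"}},"required":["plan"]}

```bash
mkdir -p pics; python3 - <<'E'
from workcell import *
import cv2,pickle
o=get_obs();print({k:o[k] for k in('clock','position','ee_rot','grip_width','ft_force')},tip_reach)
for n in('scene','top'):
    c=camera(n);pickle.dump(c,open(n+'.pkl','wb'));cv2.imwrite(f'pics/{n}0.png',c['color'][...,::-1]);print(n,c['fx'],c['R'],c['t'])
E
```

```text
{'clock': 0.0, 'position': array([0.17791458, 0.59875047, 0.24151522]), 'ee_rot': array([ 1.43898321e-01,  9.89592216e-01, -7.18080834e-04, -5.88456732e-05]), 'grip_width': 1.0012286900332923, 'ft_force': array([-0.54285209,  0.30956679, -0.08031985])} 0.011
scene 389.67824603680015 [[-0.88877995 -0.45832541 -0.00283263]
 [-0.23987069  0.47040334 -0.84922479]
 [ 0.39055378 -0.7540945  -0.52802389]] [0.59026875 0.17625659 0.79961486]
top 420.11309359224214 [[-0.02699913 -0.99962755  0.00397596]
 [-0.99682834  0.02662523 -0.07499573]
 [ 0.07486194 -0.00598817 -0.99717593]] [0.05331741 0.6156937  1.10410004]
```

View pics/scene0.png

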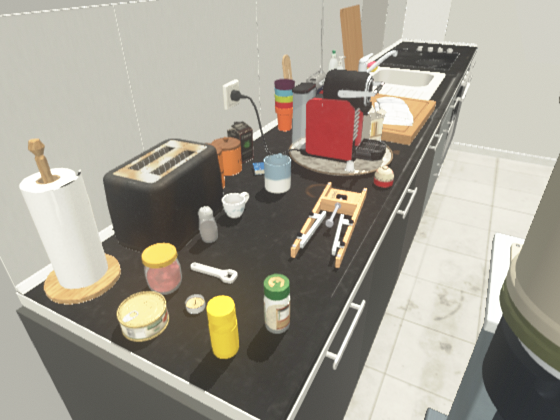

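View pics/top0.png

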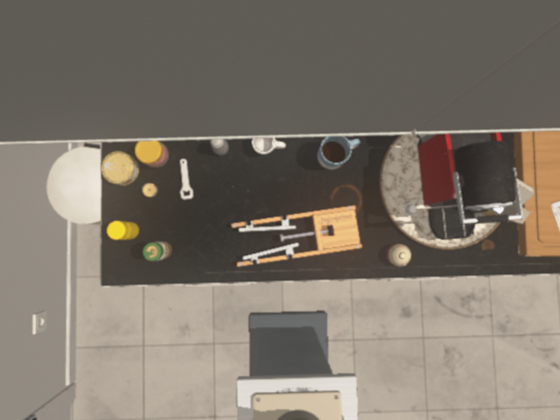

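The scene view shows the green-capped jar at (277,303) in front of the yellow decoy, and the gauge at (330,225). In the top view the jar cap is at about (155,251), the gauge spans columns 232–362 and rows 207–265, and its wide end is on the left.

```bash
cat > h.py <<'E'
import numpy as np,cv2,pickle
def ray(c,uv,z):
    uv=np.atleast_2d(uv).astype(float)
    d=np.c_[(uv[:,0]-c['cx'])/c['fx'],(uv[:,1]-c['cy'])/c['fy'],np.ones(len(uv))]@c['R']
    o=-c['R'].T@c['t']; return o+d*((z-o[2])/d[:,2])[:,None]
def pts(c,uv):
    uv=np.atleast_2d(uv).astype(int);r=c['range_z'][uv[:,1],uv[:,0]]
    p=np.c_[(uv[:,0]-c['cx'])/c['fx']*r,(uv[:,1]-c['cy'])/c['fy']*r,r]
    return (p-c['t'])@c['R']
def mask(c,lo,hi,box):
    m=cv2.inRange(cv2.cvtColor(c['color'],cv2.COLOR_RGB2HSV),lo,hi);z=np.zeros_like(m);x0,y0,x1,y1=box
    z[y0:y1,x0:x1]=m[y0:y1,x0:x1];return z
def uv(m): return np.argwhere(m>0)[:,::-1]
E
python3 - <<'E'
from h import *
for n,b in(('top',(135,235,180,265)),('scene',(255,270,300,335))):
    c=pickle.load(open(n+'.pkl','rb'))
    u=uv(mask(c,(40,90,30),(85,255,255),b));P=pts(c,u);s=P[:,2]>.101
    print(n,len(u),u.min(0),u.max(0),'z',np.percentile(P[:,2],[5,50,95]))
    W=P[s];print('top face pts',s.sum(),W.mean(0),W.min(0),W.max(0))
c=pickle.load(open('top.pkl','rb'))
u=uv(mask(c,(5,70,90),(25,255,255),(225,200,370,272)))
z=pts(c,u)[:,2];print(len(u),np.percentile(z,[5,25,50,75,95]))
W=ray(c,u,.026)
r=cv2.minAreaRect(W[:,:2].astype(np.float32));print(r,cv2.boxPoints(r))
# rail lines
for cols in((232,300),):
  for rows in((200,232),(240,272)):
    s=(u[:,0]<cols[1])&(u[:,1]>rows[0])&(u[:,1]<rows[1]);l=cv2.fitLine(W[s,:2].astype(np.float32),cv2.DIST_HUBER,0,.01,.01).ravel();print('rail',l,np.degrees(np.arctan2(l[1],l[0])))
im=c['color'][190:280,125:375,::-1];cv2.imwrite('pics/gz.png',cv2.resize(im,None,fx=3.2,fy=3.2,interpolation=cv2.INTER_CUBIC))
E
```

```text
top 141 [143 243] [161 259] z [0.099768   0.10628723 0.10996188]
top face pts 132 [0.49710612 0.34862929 0.11435647] [0.47773057 0.0435161  0.10119755] [0.53252538 0.37253163 1.14694439]
scene 401 [264 274] [288 299] z [0.08748387 0.10326924 0.10605059]
top face pts 237 [0.49255243 0.35763433 0.10648873] [0.25460521 0.33016146 0.10102384] [0.51771001 0.79060865 0.57356923]
2805 [-0.0010137   0.00409592  0.00762029  0.0256884   0.03653466]
((0.530516505241394, -0.017244264483451843), (0.12854716181755066, 0.355609655380249), 7.117404937744141) [[ 0.44470766  0.15122677]
 [ 0.48876873 -0.20164268]
 [ 0.6163254  -0.1857153 ]
 [ 0.5722643   0.16715415]]
rail [ 0.1190083  -0.9928933   0.5687349   0.06915015] -83.16512
rail [ 0.11798441 -0.99301547  0.46393922  0.06849472] -83.224205
```

View pics/gz.png

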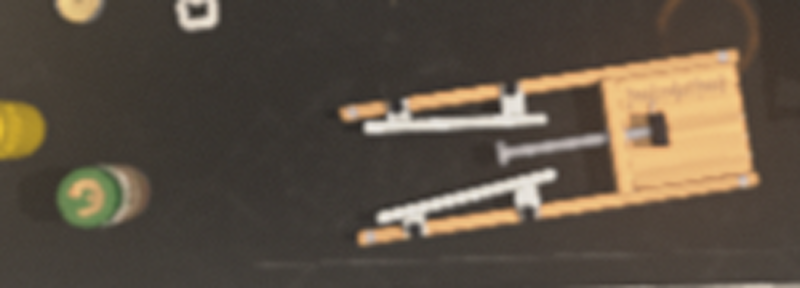

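Zoomed crop: the rail ends are near (340,113) and (360,238) on the left, the right ends near (738,55) and (755,180). The pointer nose is at about (502,152), the index block at (658,130), and the fence bars run between x≈370 and 555.

```bash
python3 - <<'E'
from h import *
c=pickle.load(open('top.pkl','rb'));s_=pickle.load(open('scene.pkl','rb'))
d=np.array([.1185,-.993]);d/=np.hypot(*d);n=np.array([-d[1],d[0]])
cr=lambda x,y:[x/3.2+125-.35,y/3.2+190-.35]
R=ray(c,[cr(340,113),cr(358,238),cr(738,57),cr(757,180)],.026)[:,:2]
m0=np.array([.5163,.0688]);q=(R-m0);print('rail ends along/across',q@d,q@n)
a=q@d; a0=np.mean([a[0]+.150,a[1]+.150,a[2]-.185,a[3]-.185]);print('origins',a[:2]+.15,a[2:]-.185)
o=m0+d*a0;print('gauge origin',o,'yaw d',d)
N=ray(c,cr(499,152),.035)[0,:2];print('nose gx,gy',(N-o)@d,(N-o)@n)
F=ray(c,[cr(365,128),cr(546,120),cr(379,218),cr(555,175)],.032)[:,:2];print('fence ends gx',(F-o)@d,'gy',(F-o)@n)
b=ray(c,[cr(602,80),cr(621,196)],.038)[:,:2];print('bridge left gx',(b-o)@d)
for nme,k,bx in(('top',c,(135,235,180,265)),('scene',s_,(255,270,300,335))):
    u=uv(mask(k,(40,90,30),(85,255,255),bx));P=pts(k,u)
    P=P[(P[:,2]>.08)&(P[:,2]<.115)];T=P[P[:,2]>.1]
    lo,hi=np.percentile(P[:,:2],[2,98],0);tl,th=np.percentile(T[:,:2],[2,98],0);print(nme,(lo+hi)/2,hi-lo,'T',(tl+th)/2,th-tl)
    # ray-based centre of the cap top ellipse
u=uv(mask(c,(40,90,30),(85,255,255),(135,235,180,265)));P=pts(c,u);g=u[(P[:,2]>.1)&(P[:,2]<.115)]
W=ray(c,g,.106)[:,:2];print('circ',cv2.minEnclosingCircle(W.astype(np.float32)),W.mean(0))
u=uv(mask(c,(22,150,120),(35,255,255),(100,215,140,245)));print('yellow',ray(c,u,.1)[:,:2].mean(0))
E
```

```text
rail ends along/across [-0.08922577 -0.08864365  0.24621136  0.24557119] [ 0.0527776  -0.05160615  0.05080795 -0.05249911]
origins [0.06077423 0.06135635] [0.06121136 0.06057119]
gauge origin [0.5235256  0.00825133] yaw d [ 0.11849459 -0.9929547 ]
nose gx,gy -0.024055117850575944 0.0016378814544479705
fence ends gx [-0.13082555  0.01832748 -0.12965422  0.01895668] gy [ 0.03728781  0.02207599 -0.03760233 -0.02383041]
bridge left gx [0.06868715 0.06969746]
top [0.49766455 0.35020608] [0.03903044 0.04071649] T [0.49765949 0.35062816] [0.03904216 0.0402847 ]
scene [0.49518824 0.35312603] [0.04043991 0.03962173] T [0.49557186 0.35238485] [0.03984875 0.03964048]
circ ((0.4973921477794647, 0.35048893094062805), 0.02264648862183094) [0.49687352 0.35096636]
yellow [0.55106055 0.42593868]
```

Units first: shifts go in shares of 50 cm and turns go in shares of 2 rad. So -0.376 m / 0.5 = -0.752, -0.147 m / 0.5 = -0.294, -0.408 rad / 2 = -0.204.

>>> {"op": "move_arm", "data": {"plan": [{"delta_pos": [-0.108,-0.042,0],"turn": [0,0,-0.03],"fingers": 0},{"delta_pos": [-0.214,-0.084,0],"turn": [0,0,-0.06],"fingers": 0},{"delta_pos": [-0.322,-0.126,0],"turn": [0,0,-0.09],"fingers": 0},{"delta_pos": [-0.43,-0.168,0],"turn": [0,0,-0.12],"fingers": 0},{"delta_pos": [-0.538,-0.21,0],"turn": [0,0,-0.15],"fingers": 0},{"delta_pos": [-0.644,-0.252,0.04],"turn": [0,0,-0.18],"fingers": 0},{"delta_pos": [-0.752,-0.294,0.08],"turn": [0,0,-0.204],"fingers": 0},{"delta_pos": [-0.752,-0.294,0.1],"turn": [0,0,-0.204],"fingers": 0},{"delta_pos": [-0.752,-0.294,0.1],"turn": [0,0,-0.204],"fingers": 0},{"delta_pos": [-0.752,-0.294,0.1],"turn": [0,0,-0.204],"fingers": 0}], "force": 30}}

```text
clock: 1.35
position: [0.4956, 0.3526, 0.1928]
ee_rot: [-0.061, 0.998, 0.0, 0.0]
ft_force: [-0.5, -0.3, -0.6]
grip_width: 1.001
grasp_force: 0.0
```

```bash
python3 - <<'E'
from h import *
from workcell import *
from scipy.spatial.transform import Rotation as Ro
o=get_obs();c=camera('wrist');R=Ro.from_quat(o['ee_rot']).as_matrix();print(o['position'],R)
T=np.eye(4);T[:3,:3]=R;T[:3,3]=o['position'];M=T@np.array(c['tool_from_camera'])
c['R']=M[:3,:3].T;c['t']=-c['R']@M[:3,3]
u=uv(mask(c,(40,90,30),(85,255,255),(0,0,560,420)));P=pts(c,u);u=u[(P[:,2]>.1)&(P[:,2]<.112)]
print(len(u),cv2.minEnclosingCircle(ray(c,u,.106)[:,:2].astype(np.float32)))
cv2.imwrite('pics/w1.png',c['color'][...,::-1])
E
```

```text
[0.49556429 0.3526339  0.19281687] [[-9.92647325e-01 -1.21042497e-01 -3.34582439e-05]
 [-1.21042477e-01  9.92646914e-01  9.06670419e-04]
 [-7.65334290e-05  9.04053836e-04 -9.99999588e-01]]
1784 ((0.49537748098373413, 0.3489967882633209), 0.023015011101961136)
```

View pics/w1.png

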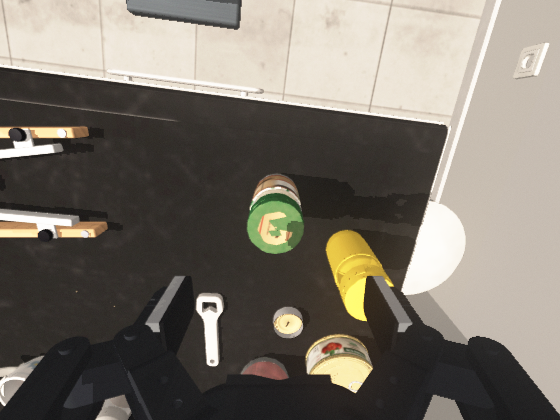

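The wrist view shows the green cap at (276,223), and the right finger's path clears the yellow decoy at (355,275). I'll descend and grip.

In the tool's units: 0.133 m / 0.5 = 0.266, 0.12 m / 0.5 = 0.24.

>>> {"op": "move_arm", "data": {"plan": [{"delta_pos": [0,-0.005,0.09],"turn": [0,0,0],"fingers": 0},{"delta_pos": [0,-0.005,0.18],"turn": [0,0,0],"fingers": 0},{"delta_pos": [0,-0.005,0.24],"turn": [0,0,0],"fingers": 0},{"delta_pos": [0,-0.005,0.266],"turn": [0,0,0],"fingers": 0},{"delta_pos": [0,-0.005,0.266],"turn": [0,0,0],"fingers": 0},{"delta_pos": [0,-0.005,0.266],"turn": [0,0,0],"fingers": 0.7},{"delta_pos": [0,-0.005,0.266],"turn": [0,0,0],"fingers": 0.7},{"delta_pos": [0,-0.005,0.266],"turn": [0,0,0],"fingers": 0.7},{"delta_pos": [0,-0.005,0.266],"turn": [0,0,0],"fingers": 0.7},{"delta_pos": [0,-0.005,0.266],"turn": [0,0,0],"fingers": 0.7}], "force": 25}}

```text
clock: 2.65
position: [0.4975, 0.3493, 0.0605]
ee_rot: [-0.06, 0.998, 0.001, 0.001]
ft_force: [0.0, 0.6, 5.8]
grip_width: 0.534
grasp_force: 25.9
```

In the tool's units: -0.262 m / 0.5 = -0.524, -0.06 m / 0.5 = -0.12.

>>> {"op": "move_arm", "data": {"plan": [{"delta_pos": [0,0,-0.06],"turn": [0,0,0],"fingers": 0.7},{"delta_pos": [0,0,-0.12],"turn": [0,0,0],"fingers": 0.7},{"delta_pos": [0.006,-0.1,-0.12],"turn": [0,0,0],"fingers": 0.7},{"delta_pos": [0.012,-0.2,-0.12],"turn": [0,0,0],"fingers": 0.7},{"delta_pos": [0.018,-0.3,-0.12],"turn": [0,0,0],"fingers": 0.7},{"delta_pos": [0.024,-0.4,-0.12],"turn": [0,0,0],"fingers": 0.7},{"delta_pos": [0.028,-0.48,-0.12],"turn": [0,0,0],"fingers": 0.7},{"delta_pos": [0.028,-0.524,-0.12],"turn": [0,0,0],"fingers": 0.7},{"delta_pos": [0.028,-0.524,-0.12],"turn": [0,0,0],"fingers": 0.7},{"delta_pos": [0.028,-0.524,-0.12],"turn": [0,0,0],"fingers": 0.7}]}}

```text
clock: 3.9
position: [0.514, 0.088, 0.1193]
ee_rot: [-0.06, 0.998, 0.0, -0.0]
ft_force: [0.1, 0.6, -0.5]
grip_width: 0.533
grasp_force: 26.1
```

```bash
python3 - <<'E'
from h import *
from workcell import *
o=get_obs();print(o['position'],o['ft_force'])
for n in('top','scene'):
    c=camera(n);b={'top':(225,170,340,290),'scene':(200,130,420,300)}[n]
    u=uv(mask(c,(40,90,30),(85,255,255),b));P=pts(c,u);P=P[(P[:,2]>.1)&(P[:,2]<.25)]
    print(n,len(P),np.percentile(P,[3,50,97],0) if len(P) else '')
    cv2.imwrite(f'pics/{n}2.png',c['color'][...,::-1])
a=cv2.imread('pics/scene2.png')[120:320,180:440];cv2.imwrite('pics/s2.png',cv2.resize(a,None,fx=3,fy=3)[:600,:800])
E
```

```text
[0.51395899 0.08799531 0.11930479] [ 0.11296512  0.60168282 -0.48351409]
top 0 
scene 54 [[0.49170919 0.08153469 0.14689558]
 [0.49517111 0.09782766 0.15725621]
 [0.49947048 0.10543835 0.16477094]]
```

View pics/s2.png

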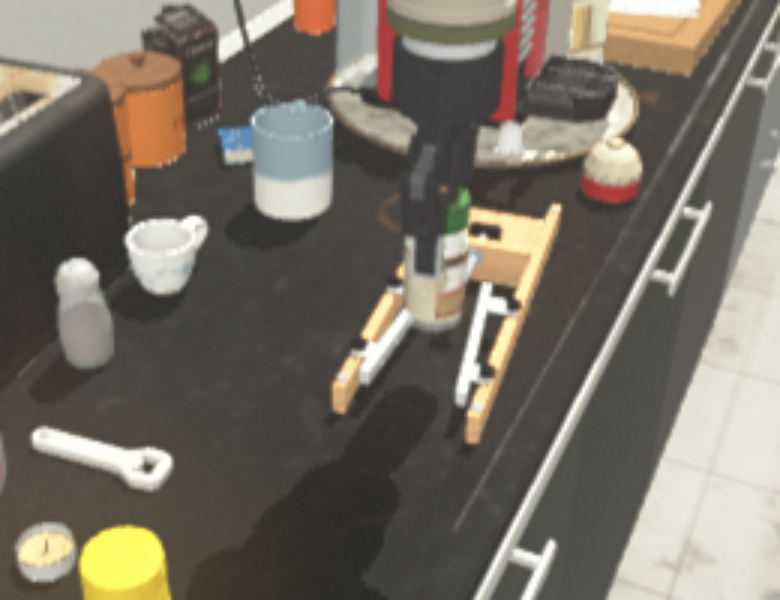

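The crop shows the jar held upright at (435,285), over the wide part between the bars. Lower it there.

In the tool's units: 0.0585 m / 0.5 = 0.117, 0.056 m / 0.5 = 0.112.

>>> {"op": "move_arm", "data": {"plan": [{"delta_pos": [0,0,0.04],"turn": [0,0,0],"fingers": 0.7},{"delta_pos": [0,0,0.08],"turn": [0,0,0],"fingers": 0.7},{"delta_pos": [0,0,0.106],"turn": [0,0,0],"fingers": 0.7},{"delta_pos": [0,0,0.112],"turn": [0,0,0],"fingers": 0.7},{"delta_pos": [0,0,0.117],"turn": [0,0,0],"fingers": 0.7},{"delta_pos": [0,0,0.117],"turn": [0,0,0],"fingers": 0.7},{"delta_pos": [0,0,0.117],"turn": [0,0,0],"fingers": 0.7}]}}

```text
clock: 4.88
position: [0.5144, 0.087, 0.0613]
ee_rot: [-0.06, 0.998, 0.0, 0.0]
ft_force: [-0.3, -0.0, -1.3]
grip_width: 0.531
grasp_force: 26.1
```

>>> {"op": "move_arm", "data": {"plan": [{"delta_pos": [0,0,0.002],"turn": [0,0,0],"fingers": 0.7},{"delta_pos": [0,0,0.002],"turn": [0,0,0],"fingers": 0.7},{"delta_pos": [0,0,0.002],"turn": [0,0,0],"fingers": 0.7}]}}

```text
clock: 5.25
position: [0.5146, 0.087, 0.0605]
ee_rot: [-0.06, 0.998, 0.0, 0.001]
ft_force: [-1.2, -0.2, 6.0]
grip_width: 0.531
grasp_force: 26.3
```

In the tool's units: -0.041 m / 0.5 = -0.082, -0.008 m / 0.5 = -0.016.

>>> {"op": "move_arm", "data": {"plan": [{"delta_pos": [0,-0.006,-0.0012],"turn": [0,0,0],"fingers": 0.7},{"delta_pos": [0,-0.016,-0.0012],"turn": [0,0,0],"fingers": 0.7},{"delta_pos": [0,-0.026,-0.0012],"turn": [0,0,0],"fingers": 0.7},{"delta_pos": [0,-0.036,-0.0012],"turn": [0,0,0],"fingers": 0.7},{"delta_pos": [0,-0.046,-0.0012],"turn": [0,0,0],"fingers": 0.7},{"delta_pos": [0,-0.056,-0.0012],"turn": [0,0,0],"fingers": 0.7},{"delta_pos": [0,-0.064,-0.0012],"turn": [0,0,0],"fingers": 0.7},{"delta_pos": [0,-0.072,-0.0012],"turn": [0,0,0],"fingers": 0.7},{"delta_pos": [0,-0.078,-0.0012],"turn": [0,0,0],"fingers": 0.7},{"delta_pos": [0,-0.082,-0.0012],"turn": [0,0,0],"fingers": 0.7},{"delta_pos": [0,-0.082,-0.0012],"turn": [0,0,0],"fingers": 0.7}]}}

```text
clock: 6.62
position: [0.5192, 0.0462, 0.0605]
ee_rot: [-0.06, 0.998, 0.0, 0.0]
ft_force: [-1.1, 3.7, 5.9]
grip_width: 0.534
grasp_force: 26.8
```

In the tool's units: -0.005 m / 0.5 = -0.01, -0.004 m / 0.5 = -0.008.

>>> {"op": "move_arm", "data": {"plan": [{"delta_pos": [0,0,-0.001],"turn": [0,0,0],"fingers": 0.7},{"delta_pos": [0,-0.002,-0.001],"turn": [0,0,0],"fingers": 0.7},{"delta_pos": [0,-0.004,-0.001],"turn": [0,0,0],"fingers": 0.7},{"delta_pos": [0,-0.006,-0.001],"turn": [0,0,0],"fingers": 0.7},{"delta_pos": [0,-0.008,-0.001],"turn": [0,0,0],"fingers": 0.7},{"delta_pos": [0,-0.01,-0.001],"turn": [0,0,0],"fingers": 0.7},{"delta_pos": [0,-0.01,-0.001],"turn": [0,0,0],"fingers": 0.7}]}}

```text
clock: 7.5
position: [0.5194, 0.0409, 0.0608]
ee_rot: [-0.059, 0.998, -0.0, -0.0]
ft_force: [-0.4, 0.5, -1.3]
grip_width: 0.536
grasp_force: 26.2
```

In the tool's units: -0.004 m / 0.5 = -0.008, 0.0003 m / 0.5 = 0.0006.

>>> {"op": "move_arm", "data": {"plan": [{"delta_pos": [0,-0.002,0.0006],"turn": [0,0,0],"fingers": 0.7},{"delta_pos": [0,-0.004,0.0006],"turn": [0,0,0],"fingers": 0.7},{"delta_pos": [0,-0.006,0.0006],"turn": [0,0,0],"fingers": 0.7},{"delta_pos": [0,-0.008,0.0006],"turn": [0,0,0],"fingers": 0.7},{"delta_pos": [0,-0.008,0.0006],"turn": [0,0,0],"fingers": 0.7}]}}

```text
clock: 8.12
position: [0.5202, 0.0371, 0.0606]
ee_rot: [-0.06, 0.998, 0.0, 0.0]
ft_force: [-0.0, 1.6, -1.7]
grip_width: 0.533
grasp_force: 26.3
```

In the tool's units: -0.003 m / 0.5 = -0.006, -0.002 m / 0.5 = -0.004.

>>> {"op": "move_arm", "data": {"plan": [{"delta_pos": [0,-0.002,0.0006],"turn": [0,0,0],"fingers": 0.7},{"delta_pos": [0,-0.004,0.0006],"turn": [0,0,0],"fingers": 0.7},{"delta_pos": [0,-0.006,0.0006],"turn": [0,0,0],"fingers": 0.7},{"delta_pos": [0,-0.006,0.0006],"turn": [0,0,0],"fingers": 0.7}]}}

```text
clock: 8.62
position: [0.5207, 0.0345, 0.0606]
ee_rot: [-0.06, 0.998, 0.0, 0.0]
ft_force: [0.9, 5.0, 3.9]
grip_width: 0.534
grasp_force: 26.7
```

In the tool's units: -0.001 m / 0.5 = -0.002, -0.0003 m / 0.5 = -0.0006.

>>> {"op": "move_arm", "data": {"plan": [{"delta_pos": [0,0,-0.0006],"turn": [0,0,0],"fingers": 0.7},{"delta_pos": [0,-0.001,-0.0006],"turn": [0,0,0],"fingers": 0.7},{"delta_pos": [0,-0.002,-0.0006],"turn": [0,0,0],"fingers": 0.7},{"delta_pos": [0,-0.002,-0.0006],"turn": [0,0,0],"fingers": 0.7}]}}

```text
clock: 9.12
position: [0.5208, 0.0333, 0.0606]
ee_rot: [-0.06, 0.998, 0.0, 0.0]
ft_force: [1.6, 4.9, 0.6]
grip_width: 0.534
grasp_force: 26.6
```

In the tool's units: -0.001 m / 0.5 = -0.002, -0.0003 m / 0.5 = -0.0006.

>>> {"op": "move_arm", "data": {"plan": [{"delta_pos": [-0.0006,0,0],"turn": [0,0,0],"fingers": 0.7},{"delta_pos": [-0.0006,-0.001,0],"turn": [0,0,0],"fingers": 0.7},{"delta_pos": [-0.0006,-0.002,0],"turn": [0,0,0],"fingers": 0.7},{"delta_pos": [-0.0006,-0.002,0],"turn": [0,0,0],"fingers": 0.7}]}}

```text
clock: 9.62
position: [0.521, 0.0323, 0.0606]
ee_rot: [-0.06, 0.998, 0.0, 0.0]
ft_force: [3.1, 4.1, 1.0]
grip_width: 0.535
grasp_force: 26.6
```

In the tool's units: -0.0006 m / 0.5 = -0.0012.

>>> {"op": "move_arm", "data": {"plan": [{"delta_pos": [-0.0012,0,0],"turn": [0,0,0],"fingers": 0.7},{"delta_pos": [-0.0012,0,0],"turn": [0,0,0],"fingers": 0.7},{"delta_pos": [-0.0012,0,0],"turn": [0,0,0],"fingers": 0.7}]}}

```text
clock: 10.0
position: [0.5213, 0.0323, 0.0606]
ee_rot: [-0.06, 0.998, -0.0, -0.0]
ft_force: [-0.7, 3.3, 3.6]
grip_width: 0.534
grasp_force: 26.7
```

>>> {"op": "move_arm", "data": {"plan": [{"delta_pos": [0,-0.001,-0.0004],"turn": [0,0,0],"fingers": 0.7},{"delta_pos": [0,-0.002,-0.0004],"turn": [0,0,0],"fingers": 0.7},{"delta_pos": [0,-0.003,-0.0004],"turn": [0,0,0],"fingers": 0.7},{"delta_pos": [0,-0.003,-0.0004],"turn": [0,0,0],"fingers": 0.7}]}}

```text
clock: 10.5
position: [0.5216, 0.0306, 0.0606]
ee_rot: [-0.059, 0.998, -0.0, -0.0]
ft_force: [0.5, 1.0, -0.9]
grip_width: 0.532
grasp_force: 26.4
```

In the tool's units: -0.0015 m / 0.5 = -0.003, -0.001 m / 0.5 = -0.002.

>>> {"op": "move_arm", "data": {"plan": [{"delta_pos": [0,-0.001,0],"turn": [0,0,0],"fingers": 0.7},{"delta_pos": [0,-0.002,0],"turn": [0,0,0],"fingers": 0.7},{"delta_pos": [0,-0.003,0],"turn": [0,0,0],"fingers": 0.7},{"delta_pos": [0,-0.003,0],"turn": [0,0,0],"fingers": 0.7}]}}

```text
clock: 11.0
position: [0.5218, 0.0293, 0.0607]
ee_rot: [-0.06, 0.998, -0.0, -0.0]
ft_force: [0.5, 1.0, -1.5]
grip_width: 0.532
grasp_force: 26.4
```

In the tool's units: -0.0015 m / 0.5 = -0.003, -0.001 m / 0.5 = -0.002.

>>> {"op": "move_arm", "data": {"plan": [{"delta_pos": [0,-0.001,0.0002],"turn": [0,0,0],"fingers": 0.7},{"delta_pos": [0,-0.002,0.0002],"turn": [0,0,0],"fingers": 0.7},{"delta_pos": [0,-0.003,0.0002],"turn": [0,0,0],"fingers": 0.7},{"delta_pos": [0,-0.003,0.0002],"turn": [0,0,0],"fingers": 0.7}]}}

```text
clock: 11.5
position: [0.522, 0.0288, 0.0607]
ee_rot: [-0.06, 0.998, 0.001, -0.0]
ft_force: [-0.7, 6.4, -1.5]
grip_width: 0.536
grasp_force: 26.6
```

In the tool's units: -0.0006 m / 0.5 = -0.0012, -0.0004 m / 0.5 = -0.0008.

>>> {"op": "move_arm", "data": {"plan": [{"delta_pos": [0,-0.0008,0.0002],"turn": [0,0,0],"fingers": 0.7},{"delta_pos": [0,-0.0012,0.0002],"turn": [0,0,0],"fingers": 0.7},{"delta_pos": [0,-0.0012,0.0002],"turn": [0,0,0],"fingers": 0.7}]}}

```text
clock: 11.88
position: [0.522, 0.0287, 0.0607]
ee_rot: [-0.06, 0.998, 0.001, -0.0]
ft_force: [-1.2, 7.7, 0.3]
grip_width: 0.534
grasp_force: 26.8
```

>>> {"op": "move_arm", "data": {"plan": [{"delta_pos": [0,-0.0008,0],"turn": [0,0,0],"fingers": 0.7},{"delta_pos": [0,-0.0012,0],"turn": [0,0,0],"fingers": 0.7},{"delta_pos": [0,-0.0012,0],"turn": [0,0,0],"fingers": 0.7}]}}

```text
clock: 12.25
position: [0.522, 0.0286, 0.0607]
ee_rot: [-0.06, 0.998, 0.001, -0.0]
ft_force: [-2.7, 9.5, 0.0]
grip_width: 0.531
grasp_force: 27.0
```

The jar is wedged: 9.75 N along the slot moves it no further, with little sideways imbalance. It stopped at gauge x ≈ −21 mm, as the fence measurement predicted. Pull back gently.

In the tool's units: -0.065 m / 0.5 = -0.13, 0.06 m / 0.5 = 0.12.

>>> {"op": "move_arm", "data": {"plan": [{"delta_pos": [0,0.003,0],"turn": [0,0,0],"fingers": 0.7},{"delta_pos": [0,0.006,-0.0006],"turn": [0,0,0],"fingers": 0.7},{"delta_pos": [0,0.012,-0.0012],"turn": [0,0,0],"fingers": 0.7},{"delta_pos": [0,0.024,-0.002],"turn": [0,0,0],"fingers": 0.7},{"delta_pos": [0,0.044,-0.002],"turn": [0,0,0],"fingers": 0.7},{"delta_pos": [0,0.068,-0.002],"turn": [0,0,0],"fingers": 0.7},{"delta_pos": [0,0.096,-0.002],"turn": [0,0,0],"fingers": 0.7},{"delta_pos": [0,0.12,-0.002],"turn": [0,0,0],"fingers": 0.7},{"delta_pos": [0,0.124,-0.04],"turn": [0,0,0],"fingers": 0.7},{"delta_pos": [0,0.124,-0.1],"turn": [0,0,0],"fingers": 0.7},{"delta_pos": [0,0.124,-0.13],"turn": [0,0,0],"fingers": 0.7},{"delta_pos": [0,0.124,-0.13],"turn": [0,0,0],"fingers": 0.7}]}}

```text
clock: 13.75
position: [0.5154, 0.0887, 0.1263]
ee_rot: [-0.06, 0.998, 0.0, 0.001]
ft_force: [-0.2, -0.2, -1.8]
grip_width: 0.53
grasp_force: 26.5
```

In the tool's units: 0.24 m / 0.5 = 0.48, 0.06 m / 0.5 = 0.12.

>>> {"op": "move_arm", "data": {"plan": [{"delta_pos": [-0.006,0.1,0],"turn": [0,0,0],"fingers": 0.7},{"delta_pos": [-0.012,0.2,0],"turn": [0,0,0],"fingers": 0.7},{"delta_pos": [-0.018,0.3,0],"turn": [0,0,0],"fingers": 0.7},{"delta_pos": [-0.024,0.39,0],"turn": [0,0,0],"fingers": 0.7},{"delta_pos": [-0.026,0.46,0.02],"turn": [0,0,0],"fingers": 0.7},{"delta_pos": [-0.026,0.48,0.06],"turn": [0,0,0],"fingers": 0.7},{"delta_pos": [-0.026,0.48,0.1],"turn": [0,0,0],"fingers": 0.7},{"delta_pos": [-0.026,0.48,0.12],"turn": [0,0,0],"fingers": 0.7},{"delta_pos": [-0.026,0.48,0.126],"turn": [0,0,0],"fingers": 0.7},{"delta_pos": [-0.026,0.48,0.13],"turn": [0,0,0],"fingers": 0.7},{"delta_pos": [-0.026,0.48,0.13],"turn": [0,0,0],"fingers": 0.7}]}}

```text
clock: 15.12
position: [0.4995, 0.3281, 0.0611]
ee_rot: [-0.059, 0.998, 0.0, 0.0]
ft_force: [-0.0, 0.3, -0.5]
grip_width: 0.531
grasp_force: 26.5
```

In the tool's units: 0.0008 m / 0.5 = 0.0016, 0.0005 m / 0.5 = 0.001.

>>> {"op": "move_arm", "data": {"plan": [{"delta_pos": [0,0,0.001],"turn": [0,0,0],"fingers": 0.7},{"delta_pos": [0,0,0.0016],"turn": [0,0,0],"fingers": 0.7},{"delta_pos": [0,0,0.0016],"turn": [0,0,0],"fingers": 0.7}]}}

```text
clock: 15.5
position: [0.4996, 0.3284, 0.0605]
ee_rot: [-0.06, 0.998, 0.0, 0.0]
ft_force: [0.3, -1.3, 5.5]
grip_width: 0.529
grasp_force: 26.8
```

On the worktop. Release, then rise straight up.

In the tool's units: -0.18 m / 0.5 = -0.36, -0.14 m / 0.5 = -0.28.

>>> {"op": "move_arm", "data": {"plan": [{"delta_pos": [0,0,-0.001],"turn": [0,0,0],"fingers": 0.4},{"delta_pos": [0,0,-0.001],"turn": [0,0,0],"fingers": 0.2},{"delta_pos": [0,0,-0.001],"turn": [0,0,0],"fingers": 0},{"delta_pos": [0,0,-0.001],"turn": [0,0,0],"fingers": 0},{"delta_pos": [0,0,-0.001],"turn": [0,0,0],"fingers": 0},{"delta_pos": [0,0,-0.001],"turn": [0,0,0],"fingers": 0},{"delta_pos": [0,0,-0.08],"turn": [0,0,0],"fingers": 0},{"delta_pos": [0,0,-0.18],"turn": [0,0,0],"fingers": 0},{"delta_pos": [0,0,-0.28],"turn": [0,0,0],"fingers": 0},{"delta_pos": [0,0,-0.36],"turn": [0,0,0],"fingers": 0},{"delta_pos": [0,0,-0.36],"turn": [0,0,0],"fingers": 0}]}}

```text
clock: 16.88
position: [0.5005, 0.329, 0.2436]
ee_rot: [-0.059, 0.998, 0.002, 0.003]
ft_force: [0.3, 0.5, -0.1]
grip_width: 1.003
grasp_force: 0.0
```

```bash
python3 - <<'E'
from h import *
from workcell import *
o=get_obs();print(o['clock'],o['position'],o['grip_width'])
c=camera('top');s=camera('scene')
cv2.imwrite('pics/t9.png',cv2.resize(c['color'][120:290,95:375,::-1],None,fx=2.8,fy=2.8,interpolation=cv2.INTER_CUBIC))
cv2.imwrite('pics/s9.png',s['color'][...,::-1])
E
```

```text
16.875 [0.5005418  0.32897691 0.24359739] 1.0027290461158076
```

View pics/t9.png

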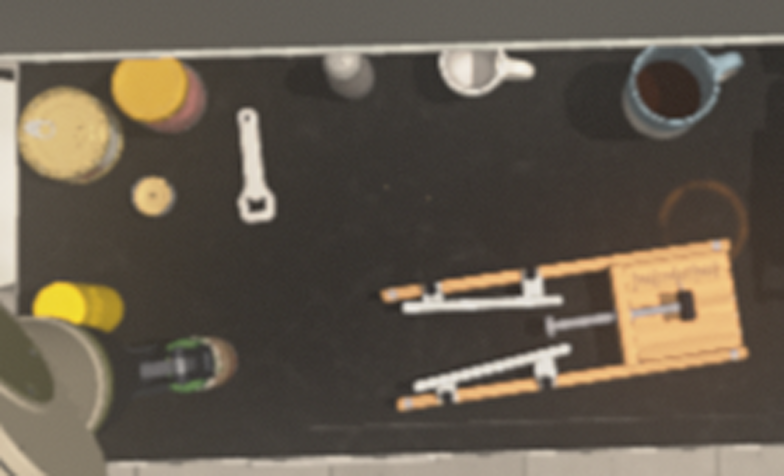

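View pics/s9.png

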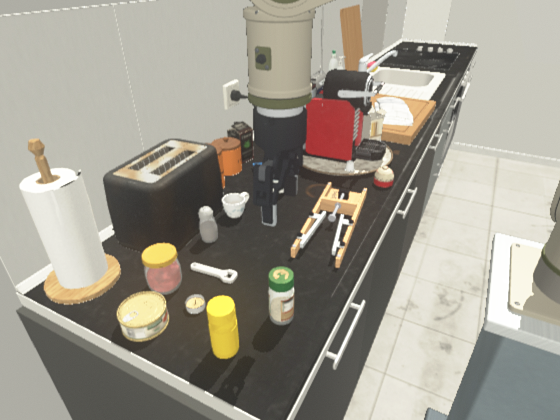

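The jar stands upright and clear of the gauge at (281,295) in the scene view. The pointer nose in the top crop, at (547,326), has moved about 25 mm to gauge x ≈ +1 mm, matching a jar stop at −21 mm. Everything else is in place.

```bash
python3 -c "
from workcell import *
print(hand_in())"
```

```text
the job is handed in; nothing more can be done
None
```

The jar wedged snugly at gauge x ≈ −21 mm under a push of just under 10 N, now stands on the open worktop clear of the gauge with the pointer left where the jar pushed it, and the job is handed in; the hand-in gave no verdict.

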